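# Refit the gear guard and lock its push fasteners

### The job

Put the yellow guard back on the open gear case. One of its two red fastener pins has been left pressed in, which spreads the legs below: pull that pin fully up first, then seat the guard flat and all the way down over the case with both pins up (either way round), and push both red pins fully home to lock it. Do not disturb the tins and the thread bobbin standing near.

Things in the scene. Friction and masses are not known exactly. Their poses are not given: they have to be found in the camera images.
- gear_case: Green gear case of a bench burnishing head, fixed. Box 164 mm long (x axis), 96 wide (y), 80 high, open on top, gears inside; guard's top rests on its rim. Origin: on the bench under the box's middle, z up. Motor beyond the -x end (to x = -170 mm, 68 high), wooden wheel beyond +x (to 119 mm, 69 high). Seated, the guard's origin is centred 56 mm above this origin, either way round
- case_hole_p (a point): Centre of the 24 x 24 mm square hole in the bright 4 mm flange at the case's +x end: 62 mm from the middle, level with the rim, 80 mm above the bench. A fastener's closed legs pass it with 4.5 mm play, spread legs do not
- case_hole_n (a point): The same hole at the -x end, 62 mm from the middle
- guard: Loose yellow steel guard (0.75 kg, can vary): upside-down tray 178 mm long (x axis), 110 wide (y), skirt 24 mm deep, walls 3 mm, 4 mm larger inside than the case all round; symmetric. Origin: centre of the skirt's lower edge, z up; flat top 27 mm above it. Starts on the bench right way up, any yaw. Push fasteners at x = +62 mm (a) and -62 mm (b), y = 0
- guard_handle (a point): Middle of the bar of the guard's black bow handle, centred on the guard, 53.5 mm above its origin: bar 13 mm thick (guard's y), 13 high, 66 long (guard's x); its underside is 20 mm above the guard's top
- pin_a (a joint): Pressing depth of the red pin at the guard's +x end: 0 = fully up (stop), 0.012 m = fully home (stop). Stays where left; needs about 1 to 4 N either way. Starts pressed 8 to 11 mm. Pressing spreads the two black legs under the guard along its y axis, from 15 mm across (pin up) to 31 mm (home); they end 4 mm above the skirt's lower edge
- pin_b (a joint): The same of the pin at the guard's -x end; it starts up (0 to 1 mm)
- pin_a_top (a point): Centre of the upper face of pin a's red head: round, 26 mm diameter, 10 mm thick, straight sides. 53 mm above the guard's origin when up, 41 mm when home, where it meets its black collar (39 mm diameter, 4 high, collar top 31 mm above the guard's origin). Pulled beyond its upper stop the pin lifts the guard
- pin_b_top (a point): The same of pin b
- glue_tin: Loose bystander: cement tin, about 70 mm in diameter, 72 mm high; origin under its middle
- tack_tin: Loose bystander: shallow round tin of tacks, 61 mm in diameter, 22 mm high; origin under its middle
- thread: Loose bystander: bobbin of black thread standing up, 38 mm in diameter, 50 mm high; origin under its middle

How it is judged (in metres and radians):
On the way, in this order (a step that is already met when the one before it is completed fails the run):
1. the pressed pin (a) is pulled up, less than 3 mm of pressing left (value of joint pin_a below 0.003 m), for 0.2 s.
2. the guard sits flat and fully down on the case while both pins are still up (pressed less than 5 mm) (x of guard in the frame of gear_case between -0.007 and 0.007 m and y of guard in the frame of gear_case between -0.007 and 0.007 m and z of guard in the frame of gear_case between 0.053 and 0.059 m and angle between guard's own z axis and vertical below 0.03 rad and angle between the x axis of guard and the x axis of gear_case, either way round below 0.08 rad and value of joint each of pin_a, pin_b below 0.005 m), for 0.2 s.
At the end, for the whole second after the job is handed in: The guard rests on the case, centred within 7 mm, its origin 53 to 59 mm above that of the case, tilted less than 0.03 rad and in line with the case within 0.08 rad (either way round), at rest; both pins are pressed at least 10.5 of their 12 mm (x of guard in the frame of gear_case between -0.007 and 0.007 m and y of guard in the frame of gear_case between -0.007 and 0.007 m and z of guard in the frame of gear_case between 0.053 and 0.059 m and angle between guard's own z axis and vertical below 0.03 rad and angle between the x axis of guard and the x axis of gear_case, either way round below 0.08 rad and value of joint each of pin_a, pin_b above 0.0105 m and linear speed of guard below 0.02 m/s and angular speed of guard below 0.1 rad/s); the robot touches nothing.
It fails at once if a tin or the bobbin is pushed more than 30 mm or knocked over (distance of any of glue_tin, tack_tin, thread from where it was at the start of the episode above 0.03 m or angle between any of glue_tin, tack_tin, thread's own z axis and vertical above 0.5 rad).
It also fails if it takes over 64 s, if anything falls off the work surface, if the arm or the gripper's body presses on something with over 40 N, if the wrist force passes 120 N, or if a joint passes its speed limit or range.

### The arm

A 7-joint arm with a two-finger parallel gripper is mounted at the origin on the work surface; the furniture and walls round the work are solid. World frame = base frame: x ahead of the robot, y to its left, z up, the work surface at z = 0. Lengths are in mm, angles in degrees, forces in N, time in s.
With the tool pointing down it reaches from about 425 to 1025 mm from the base axis. Payload 3.6 kg.
Tool frame: the origin (TCP) lies between the finger pads; the fingertips stand 25 mm ahead of it and the grasp point (between the pads) lies 6 mm ahead of it; z points along the fingers, y is the line along which they close (so a half turn about z gives the same grasp; the last joint's range is limited). The gripper opens to 85 mm and grips with 20 to 120 N. Pads are 22 mm wide; open, the fingers measure 114 mm over their backs; the gripper's body (76 mm by 85 mm) begins 54 mm behind the grasp point. The pads swing forward as they close: fully open they stand 13 mm farther back than shut.
Start: joints at [60.247, 33.873, 2.773, 92.16, -1.908, 54.013, -1.931], TCP at [299.463, -660.266, 256.302] pointing down, gripper open.
Joint ranges: [-153.93, 153.93], [-27.13, 128.08], [-72.61, 78.16], [10.71, 143.7], [-87.88, 267.88], [4.46, 118.87], [-176.78, 176.78]. Speed limits (degrees/s): [147.25, 147.25, 180, 180, 180, 180, 180].

### API

Orientations are given as a 3x3 rotation matrix whose columns are the frame's x, y, z axes.
In Python, from bench import get_obs, get_image, camera_model, close_job, recognise, cut_out gives the robot as it stands.
- The arm moves only by the tool apply_moves, never from a script. Its argument "deltas" is a list that holds one entry, the list of rows, each a list of 7 numbers: the turn, a rotation vector about the tool's x, y, z in rad, then the shift along the tool's x, y, z in cm, then the opening, from -1 (shut) to 1 (fully open), so that 0 is half open. In form: [[[wx, wy, wz, tx, ty, tz, hand], ...]]. A call has 1 to 20 rows; each row is the pose to reach, as a shift and turn from the pose commanded when the call began, along the tool's axes at that moment; what a row does not reach only later rows make up. A row lasts 1/12 s, in which the tool goes at most 41.7 mm and 7.16 degrees, less where a joint would pass 70% of its speed; a pose out of reach is approached as far as the arm can. A call with a gripper value outside its range is refused whole. The fingers move at their own pace and stop on an object; "squeeze" is the grip in N (left out, the last holds). Time passes only in rows, so rows that repeat a pose let the fingers close. It gives the time, the measured TCP pose, the force, the opening and the grip force at its end, in the units of the state.
- get_obs(): the state, without advancing time (a new reading comes with each control period).
- get_image(name): name is "scene" or "top" or "wrist"; returns the picture (384x512x3 uint8, red, green, blue); there is no depth.
- camera_model(name): a dict with "fx", "fy", "cx", "cy" (pixels), "R" (3x3) and "t" (3): a world point X has camera coordinates R X + t. Camera axes: x right, y down, z forward; pixel columns grow to the right and rows downward; lengths in mm; the calibration is good to about 2 mm. A picture is of the moment at which its call begins: read the wrist's pose just before it. camera_model takes no time and is no camera call; for the wrist camera it gives the pose at the moment of the call.
- close_job(): hands the job in; it is judged then, once.
Trained networks look in the newest picture that a camera, given by its name, has taken for a name from the list of things; names that differ only in an ending like _2 or _b are one class to them, and where a whole thing is asked for, a point or a joint stands for the part that bears it (a point fixed in the world has none). Each returns a list of dicts, best first, with "confidence" (0 to 1); they miss things now and then, are a little off and sometimes report something else, mostly with a low value. They report only what shows in the picture. A call takes as long as a camera call.
- recognise(camera, thing): "box" ([left, top, right, bottom] as shares, 0 to 1, of the picture: columns of its width, rows of its height, round what is visible of it).
- cut_out(camera, thing): "mask" (384x512 bool, what is visible of it) and "box" ([left, top, right, bottom] as shares, 0 to 1, of the picture: columns of its width, rows of its height, round what is visible of it).
The state is a dict: "time": time; "qpos": joint angles; "qd": joint speeds; "joint_torque": joint torques, N m; "position": TCP position; "eef_rot": TCP orientation; "contact_force": force on the tool from outside, world axes, zero at the start; "torque": the same for the moment, N m; "finger_gap": finger opening in mm; "gripper_force": force on a finger pad.
Only numpy, scipy, OpenCV 4.12 (cv2) and the standard library are available. Lean on these libraries where they do the work, as an engineer would, in place of code of your own. Each camera call takes 0.05 s, during which the arm holds its last target. There are 200 camera calls.

## Working session

There is one attempt and no reset: what is moved stays moved. The work goes in short steps, Python scripts to look and compute and a tool call to move; the robot and the scene stay as the last step left them, time stands still between calls to the robot, and variables do not carry over. Pictures are saved under pics/ and viewed, at most 10 in all, crops included, and the job is handed in when it is done.

Besides the shell and the picture viewer there is one more tool, called after "Call:" in YAML: its name, and indented under it one key for each argument. apply_moves: Moves the arm, as the interface text tells. Its arguments: {"type":"object","properties":{"deltas":{"type":"array","items":{"type":"array","items":{"type":"array","items":{"type":"number"}}}},"squeeze":{"type":"number"}},"required":["deltas"]}

```bash
mkdir -p pics; ls
python3 - <<'E'
from bench import *
import cv2,numpy as np
o=get_obs();print(o['time'],o['position'],o['eef_rot'],o['contact_force'],o['finger_gap'])
for c in("scene","top"):
    im=get_image(c);cv2.imwrite(f'pics/{c}0.png',im[:,:,::-1])
    m=camera_model(c);print(c,{k:np.round(v,3).tolist() for k,v in m.items()})
    for n in("guard","gear_case","guard_handle","pin_a_top","pin_b_top","case_hole_p","glue_tin","tack_tin","thread"):
        try:
            for r in recognise(c,n)[:3]: print(n,round(r['confidence'],2),(np.array(r['box'])*[512,384,512,384]).round(1))
        except Exception as e: print(n,e)
E
```

```text
pics
0.0 [ 299.12881314 -659.55404121  255.14783323] [[ 9.10690075e-01  4.13089002e-01 -1.03169360e-03]
 [ 4.13090274e-01 -9.10687904e-01  1.99176717e-03]
 [-1.16773773e-04 -2.24006518e-03 -9.99997484e-01]] [ 0.72113708  0.11892207 -0.41355757] 85.40384119179828
scene {'fx': 485.841, 'fy': 485.841, 'cx': 255.362, 'cy': 190.295, 'R': [[-0.659, -0.752, 0.001], [-0.475, 0.415, -0.776], [0.583, -0.511, -0.631]], 't': [357.586, 368.455, 920.711]}
guard 0.76 [204.  205.7 272.4 269.5]
gear_case 0.57 [277.8 152.  367.7 224.7]
guard_handle 0.64 [207.3 204.  271.1 265.5]
pin_a_top 0.66 [243.6 206.1 253.4 214.4]
pin_b_top 0.53 [224.9 238.9 234.  246.7]
case_hole_p 0.57 [281.5 152.3 370.6 226.2]
glue_tin 0.59 [159.7 190.  190.  228. ]
glue_tin 0.23 [155.8 230.4 162.2 238.5]
tack_tin 0.63 [190.8 191.4 216.4 209.3]
thread 0.73 [159.  193.3 188.7 226.8]
thread 0.44 [156.1 231.2 162.8 237.2]
top {'fx': 352.055, 'fy': 352.055, 'cx': 260.993, 'cy': 189.442, 'R': [[0.007, -1.0, -0.021], [-0.981, -0.003, -0.196], [0.196, 0.022, -0.98]], 't': [-25.942, 600.656, 831.186]}
guard 0.91 [198.5 174.  275.1 242.6]
gear_case 0.86 [313.3 156.8 369.4 277.6]
guard_handle 0.89 [197.3 173.5 278.1 242.9]
pin_a_top 0.56 [250.1 189.2 264.1 199.9]
pin_a_top 0.22 [208.7 210.3 221.  224.4]
pin_a_top 0.16 [195.  176.9 274.7 242.7]
pin_b_top 0.65 [209.7 213.9 220.2 223.9]
case_hole_p 0.6 [309.3 159.1 367.5 280.1]
glue_tin 0.71 [193.4 130.  220.6 160.7]
tack_tin 0.7 [229.6 138.7 251.2 161.8]
tack_tin 0.62 [208.9 214.  218.4 224.7]
thread 0.69 [172.4 142.6 187.6 160.7]
```

Run:
```python
import cv2,numpy as np
a=cv2.imread('pics/scene0.png')[110:310,120:400];b=cv2.imread('pics/top0.png')[110:310,150:410]
a=cv2.resize(a,None,fx=2.85,fy=2.85);b=cv2.resize(b,None,fx=3,fy=3,interpolation=cv2.INTER_CUBIC)
cv2.imwrite('pics/a.png',a);cv2.imwrite('pics/b.png',b)
```

```text
(no output)
```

View pics/a.png

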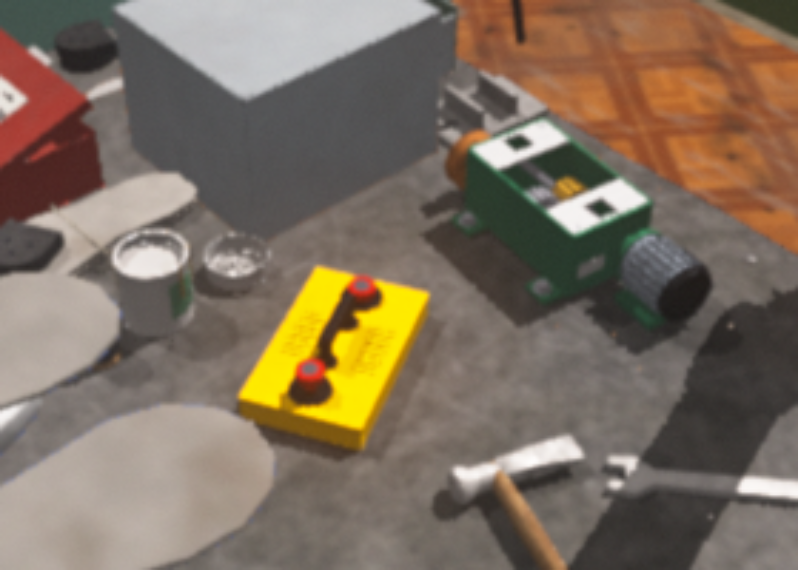

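View pics/b.png

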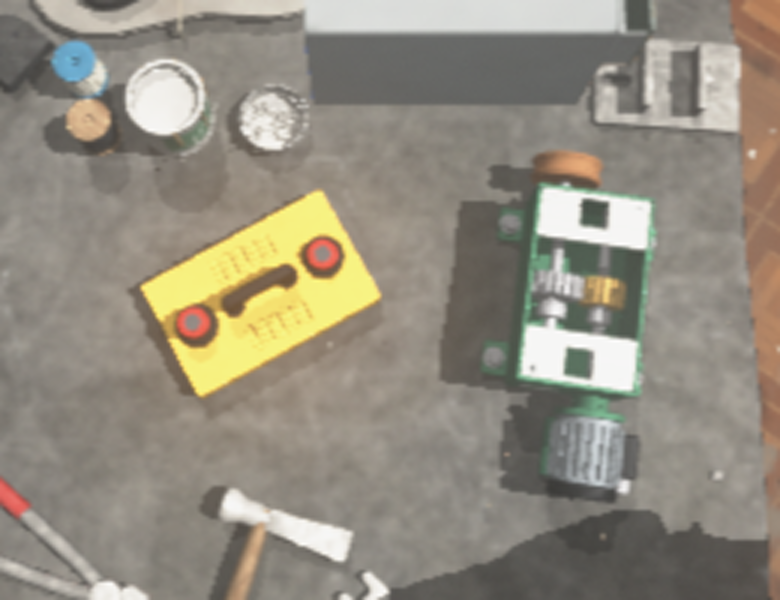

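The top view shows the guard with its pins at about (257,195) and (215,218). In the scene view the nearer-left pin stands tall, so the pin at (257,195) is the pressed one, a. The case holes are at about (348,181) and (343,231), with the wheel up in the image (+x world).

```bash
cat > h.py <<'E'
from bench import *
import cv2,numpy as np
def ray(m,uv):
    R=np.array(m['R']);t=np.array(m['t']);d=R.T@np.array([(uv[0]-m['cx'])/m['fx'],(uv[1]-m['cy'])/m['fy'],1]);return -R.T@t,d
def atz(m,uv,z):
    c,d=ray(m,uv);return c+d*(z-c[2])/d[2]
def tri(prs):
    A=np.zeros((3,3));b=np.zeros(3)
    for m,uv in prs:
        c,d=ray(m,uv);d=d/np.linalg.norm(d);P=np.eye(3)-np.outer(d,d);A+=P;b+=P@c
    return np.linalg.solve(A,b)
def proj(m,X):
    p=np.array(m['R'])@X+np.array(m['t']);return np.array([m['fx']*p[0]/p[2]+m['cx'],m['fy']*p[1]/p[2]+m['cy']])
E
python3 - <<'E'
from h import *
np.set_printoptions(precision=1,suppress=True)
T=camera_model('top');S=camera_model('scene')
t=lambda x,y:(x/3+150-.33,y/3+110-.33)
s=lambda x,y:(x/2.85+120-.33,y/2.85+110-.33)
pa=tri([(T,t(322,255)),(S,s(362,288))]);pb=tri([(T,t(195,324)),(S,s(311,372))])
print('pins',pa,pb, atz(T,t(322,255),43),atz(T,t(195,324),53))
hp=tri([(T,t(594,212)),(S,s(518,142))]);hn=tri([(T,t(578,362)),(S,s(601,207))])
print('holes',hp,hn,atz(T,t(594,212),80),atz(T,t(578,362),80))
hp=atz(T,t(594,212),80);hn=atz(T,t(578,362),80)
d=hp-hn;print('case yaw',np.degrees(np.arctan2(d[1],d[0])),np.linalg.norm(d),(hp+hn)/2)
A=atz(T,t(322,255),43);B=atz(T,t(195,324),53);d=A-B
print('guard yaw',np.degrees(np.arctan2(d[1],d[0])),np.linalg.norm(d),(A+B)/2)
for n,p,z in(('corner',(322,190),27),('corner',(140,285),27),('corner',(200,397),27),('corner',(382,297),27),('case c',(540,185),80),('c',(652,200),80),('c',(640,395),80),('c',(518,380),80),('gbox top front l',(308,35),150),('r',(648,35),150),('gbox base',(312,103),0),('r',(580,103),0),('bracket',(597,125),0)):print(n,atz(T,t(*p),z))
for n,p,z in(('glue',(168,100),72),('tack',(272,120),11),('thread',(90,120),50)):print(n,atz(T,t(*p),z))
print(camera_model('wrist'))
E
```

```text
pins [591.  -12.4  38.7] [530.2  94.2  47.9] [590.3 -12.5  43. ] [529.3  93.1  53. ]
holes [ 620.2 -237.9   78.4] [ 496.5 -220.    80.1] [ 620.1 -237.3   80. ] [ 497.  -219.5   80. ]
case yaw -8.221142221467293 124.36659073431885 [ 558.6 -228.4   80. ]
guard yaw -60.000357780054415 122.3087147666188 [559.8  40.3  48. ]
corner [651.5 -11.4  27. ]
corner [566.2 146.2  27. ]
corner [470.   90.8  27. ]
corner [556.5 -64.1  27. ]
case c [ 642.9 -193.7   80. ]
c [ 630.4 -285.2   80. ]
c [ 471.2 -267.5   80. ]
c [ 482.5 -171.2   80. ]
gbox top front l [746.3  -3.4 150. ]
r [ 745.9 -269.   150. ]
gbox base [741.   -0.5   0. ]
r [ 741. -247.    0.]
bracket [ 719.9 -261.6    0. ]
glue [719.4 119.7  72. ]
tack [721.1  35.3  11. ]
thread [708.5 191.7  50. ]
{'fx': 339.27256570843787, 'fy': 339.27256570843787, 'cx': 256.15467909742273, 'cy': 193.14016166829305, 'R': array([[ 0.4, -0.9, -0. ],
       [-0.9, -0.4,  0.3],
       [-0.3, -0.1, -1. ]]), 't': array([-724.5,  -39.7,  379.6])}
```

```bash
cat >> h.py <<'E'
from scipy.spatial.transform import Rotation as Ro
def Rt(yaw_y): # tool down, tool y axis at yaw (deg)
    a=np.radians(yaw_y);y=np.array([np.cos(a),np.sin(a),0]);z=np.array([0,0,-1.]);return np.column_stack([np.cross(y,z),y,z])
def delta(pos,yaw=None,o=None):
    o=o or get_obs();R=np.array(o['eef_rot']);p=np.array(o['position'])
    w=Ro.from_matrix(R.T@Rt(yaw)).as_rotvec() if yaw is not None else np.zeros(3)
    return np.round(w,3),np.round(R.T@(np.array(pos)-p)/10,2)
E
python3 - <<'E'
from h import *
print(delta((580,5,200),30))
m=camera_model('wrist');o=get_obs();R=o['eef_rot'];c=-m['R'].T@m['t']
print('cam in tool',R.T@(c-o['position']),'axes',(R.T@m['R'].T).round(3))
E
```

```text
(array([-0.   , -0.   , -1.669]), array([ 53.03, -49.  ,   5.63]))
cam in tool [  75.33034857   -0.61973459 -118.10685243] axes [[ 0.002 -0.956 -0.295]
 [ 1.     0.002  0.001]
 [ 0.    -0.295  0.956]]
```

Call:
apply_moves:
  deltas:
    - [[0, 0, -0.1, 3, -2.8, 0.3, 1], [0, 0, -0.2, 6, -5.6, 0.6, 1], [0, 0, -0.3, 9, -8.3, 1, 1], [0, 0, -0.4, 12, -11, 1.3, 1], [0, 0, -0.5, 15, -13.9, 1.6, 1], [0, 0, -0.6, 18, -16.6, 1.9, 1], [0, 0, -0.7, 21, -19.4, 2.2, 1], [0, 0, -0.8, 24, -22.2, 2.5, 1], [0, 0, -0.9, 27, -25, 2.8, 1], [0, 0, -1.0, 30, -27.7, 3.1, 1], [0, 0, -1.1, 33, -30.5, 3.4, 1], [0, 0, -1.2, 36, -33.3, 3.7, 1], [0, 0, -1.3, 39, -36, 4, 1], [0, 0, -1.4, 42, -38.8, 4.3, 1], [0, 0, -1.5, 45, -41.6, 4.6, 0.5], [0, 0, -1.6, 48, -44.3, 4.9, 0.3], [0, 0, -1.669, 51, -47.1, 5.3, 0.3], [0, 0, -1.669, 53, -49, 5.6, 0.3], [0, 0, -1.669, 53, -49, 5.6, 0.3], [0, 0, -1.669, 53, -49, 5.6, 0.3]]

```text
time: 2.67
position: [580.3, 7.4, 200.3]
eef_rot: [[-0.504, 0.864, 0.0], [0.864, 0.504, 0.001], [0.001, 0.001, -1.0]]
contact_force: [-0.5, -1.5, 0.2]
finger_gap: 55.1
gripper_force: 0.0
```

Run:
```python
from h import *
np.set_printoptions(precision=1,suppress=True)
o=get_obs();m=camera_model('wrist');im=get_image('wrist');cv2.imwrite('pics/w1.png',im[:,:,::-1])
print(o['time'],o['position'],o['finger_gap'],o['eef_rot'])
for n in('pin_a_top','guard_handle','guard'):
  for r in recognise('wrist',n)[:3]:
    b=np.array(r['box'])*[512,384,512,384];print(n,round(r['confidence'],2),b)
hsv=cv2.cvtColor(im,cv2.COLOR_RGB2HSV);k=(((hsv[...,0]<8)|(hsv[...,0]>172))&(hsv[...,1]>150)&(hsv[...,2]>60)).astype('uint8')
_,_,st,ce=cv2.connectedComponentsWithStats(k)
for s,c in zip(st[1:],ce[1:]):
  if s[4]>60: print(s,c,atz(m,c,42),atz(m,c,53))
```

```text
2.6667 [580.3   7.4 200.3] 55.12572719147213 [[-0.5  0.9  0. ]
 [ 0.9  0.5  0. ]
 [ 0.   0.  -1. ]]
pin_a_top 0.93 [242.2 194.5 273.2 220.3]
pin_a_top 0.32 [417.7 106.9 510.7 200.7]
guard_handle 0.69 [190.5  19.6 333.7 232.7]
guard 0.82 [191.2  21.4 332.  230.5]
guard 0.75 [419.7 105.4 511.1 201.2]
[243  33  36  39 699] [260.2  52. ] [531.7  97.4  42. ] [532.1  96.5  53. ]
[243 192  30  30 463] [257.6 206.2] [592.6 -10.   42. ] [590.5  -6.7  53. ]
```

View pics/w1.png

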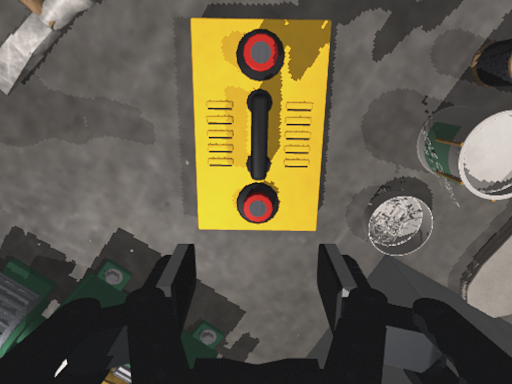

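Run:
```python
from h import *
o=get_obs();print(o['time'],o['position'],np.round(o['qd'],2),delta((592,-11,62),29.7))
```

```text
2.8667 [579.1913201    2.60198307 200.19735697] [ 0.3  -0.05 -0.15  0.03 -0.13 -0.1   0.05] (array([-0.001,  0.001,  0.003]), array([-1.8 ,  0.45, 13.82]))
```

Call:
apply_moves:
  deltas:
    - [[0, 0, 0, -0.6, 0.2, 3, 0.3], [0, 0, 0, -1.2, 0.3, 6, 0.3], [0, 0, 0, -1.7, 0.4, 9, 0.3], [0, 0, 0, -1.7, 0.4, 9, 0.3], [0, 0, 0, -1.7, 0.4, 9, 0.3], [0, 0, 0, -1.7, 0.4, 9, 0.3]]

```text
time: 3.37
position: [592.1, -8.3, 111.5]
eef_rot: [[-0.499, 0.866, 0.001], [0.866, 0.499, 0.0], [-0.001, 0.001, -1.0]]
contact_force: [-0.4, 0.2, -0.0]
finger_gap: 55.5
gripper_force: 0.0
```

```bash
cat > red.py <<'E'
from h import *
np.set_printoptions(precision=1,suppress=True)
def reds(name,zs=(43,53)):
    o=get_obs();m=camera_model('wrist');im=get_image('wrist');cv2.imwrite(f'pics/{name}.png',im[:,:,::-1])
    print(o['time'],o['position'],o['finger_gap'],np.abs(o['qd']).max())
    hsv=cv2.cvtColor(im,cv2.COLOR_RGB2HSV);k=(((hsv[...,0]<8)|(hsv[...,0]>172))&(hsv[...,1]>150)&(hsv[...,2]>60)).astype('uint8')
    _,_,st,ce=cv2.connectedComponentsWithStats(k)
    for s,c in zip(st[1:],ce[1:]):
      if s[4]>60: u=(s[0]+s[2]/2-.5,s[1]+s[3]/2-.5);print(s,c,*[atz(m,u,z) for z in zs])
    return im,m
E
python3 - <<'E'
from red import *
reds('w2')
o=get_obs();print(o['time'],o['position'],delta((592,-11,59),29.7))
E
```

```text
3.3667 [592.1  -8.3 111.5] 55.48750944007057 1.2193927660444286
[232   0  50  22 699] [256.4   8.9] [536.1  89.5  43. ] [537.1  87.8  53. ]
[234 204  42  43 977] [254.7 223.8] [592.3  -9.8  43. ] [590.3  -6.2  53. ]
3.4167 [592.6  -7.8 112.1] (array([0., 0., 0.]), array([-0.2, -0.2,  5.3]))
```

Call:
apply_moves:
  deltas:
    - [[0, 0, 0, -0.2, -0.15, 2.5, 0.2], [0, 0, 0, -0.2, -0.15, 5.3, 0.2], [0, 0, 0, -0.2, -0.15, 5.3, 0.1], [0, 0, 0, -0.2, -0.15, 5.3, 0.1], [0, 0, 0, -0.2, -0.15, 5.3, -1], [0, 0, 0, -0.2, -0.15, 5.3, -1], [0, 0, 0, -0.2, -0.15, 5.3, -1], [0, 0, 0, -0.2, -0.15, 5.3, -1]]
  squeeze: 40

```text
time: 4.08
position: [592.5, -10.1, 58.9]
eef_rot: [[-0.5, 0.866, 0.003], [0.866, 0.5, 0.0], [-0.001, 0.003, -1.0]]
contact_force: [-0.5, 0.2, 3.2]
finger_gap: 23.4
gripper_force: 39.0
```

Call:
apply_moves:
  deltas:
    - [[0, 0, 0, 0, 0, -0.3, -1], [0, 0, 0, 0, 0, -0.6, -1], [0, 0, 0, 0, 0, -0.9, -1], [0, 0, 0, 0, 0, -1.1, -1], [0, 0, 0, 0, 0, -1.1, -1], [0, 0, 0, 0, 0, -1.1, -1], [0, 0, 0, 0, 0, -1.1, -1]]

```text
time: 4.67
position: [592.3, -10.1, 68.8]
eef_rot: [[-0.5, 0.866, 0.002], [0.866, 0.5, 0.0], [-0.001, 0.002, -1.0]]
contact_force: [2.2, 0.5, 1.8]
finger_gap: 22.9
gripper_force: 39.8
```

Run:
```python
from h import *
im=get_image('wrist');s=get_image('scene');o=get_obs();print(o['time'],o['position'],o['contact_force'],o['finger_gap'])
a=cv2.resize(im,(512,384));b=cv2.resize(s[180:290,190:290],None,fx=3.4,fy=3.4)
c=np.zeros((384,852,3),'uint8');c[:,:512]=a;c[:374,512:852]=b
cv2.imwrite('pics/c.png',cv2.resize(c,(798,360))[:,:,::-1])
```

```text
4.7667 [592.25591948 -10.12678705  68.6579262 ] [2.88912899 0.03220052 1.96498392] 23.55581813816411
```

View pics/c.png

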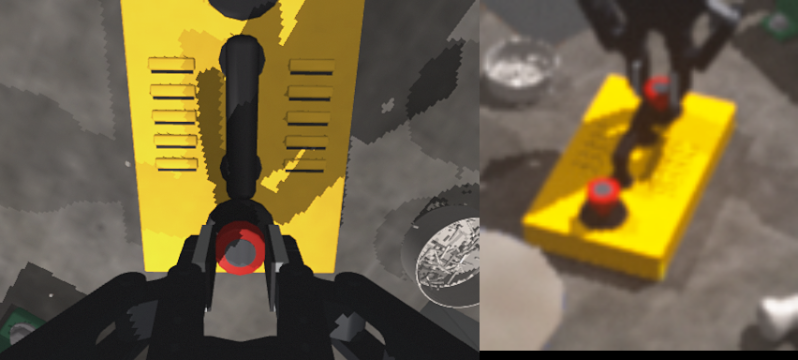

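The wrist view shows pin a held and risen clear of its collar; the guard is still on the bench. I'll lift slightly more to reach the stop.

Call:
apply_moves:
  deltas:
    - [[0, 0, 0, 0, 0, -0.15, -1], [0, 0, 0, 0, 0, -0.3, -1], [0, 0, 0, 0, 0, -0.3, -1], [0, 0, 0, 0, 0, -0.3, -1]]

```text
time: 5.1
position: [590.2, -10.7, 70.7]
eef_rot: [[-0.5, 0.866, -0.003], [0.866, 0.5, -0.001], [0.001, -0.002, -1.0]]
contact_force: [1.2, -0.4, -3.1]
finger_gap: 23.5
gripper_force: 39.9
```

Call:
apply_moves:
  deltas:
    - [[0, 0, 0, 0, 0, 0, 0.2], [0, 0, 0, 0, 0, 0, 0.2], [0, 0, 0, 0, 0, 0, 0.2], [0, 0, 0, 0, 0, -3, 0.2], [0, 0, 0, 0, 0, -6, 0.2], [0, 0, 0, 3, 0, -9, 0.2], [0, 0, 0, 5, 0, -10, 0.2], [0, 0, 0, 5, 0, -10, 0.2], [0, 0, 0, 5, 0, -10, 0.2], [0, 0, 0, 5, 0, -10, 0.2]]

```text
time: 5.93
position: [566.0, 32.2, 171.0]
eef_rot: [[-0.5, 0.866, -0.001], [0.866, 0.5, -0.001], [-0.001, -0.001, -1.0]]
contact_force: [0.2, -0.2, 0.8]
finger_gap: 51.0
gripper_force: 0.0
```

Run:
```python
from red import *
im,m=reds('w3',(53,))
for r in cut_out('wrist','guard')[:1]:
  u=cv2.minAreaRect(np.argwhere(r['mask'])[:,::-1].astype('float32'));print(r['confidence'],u,[atz(m,q,27) for q in cv2.boxPoints(u)])
# handle: dark pixels in yellow region
o=get_obs();print(o['time'],o['position'])
```

```text
5.9333 [566.   32.2 171. ] 50.96431418320866 1.1006162453408257
[240  73  39  40 773] [258.9  92.1] [531.   96.6  53. ]
[239 241  33  33 558] [255.7 255.7] [589.9 -10.3  53. ]
0.87 ((257.08355712890625, 162.99008178710938), (151.3142547607422, 220.15188598632812), 1.3639276027679443) [array([546.2, -67.5,  27. ]), array([470.6,  94.1,  27. ]), array([565.6, 146.4,  27. ]), array([662.1,  -4.3,  27. ])]
6.0333 [566.1  31.6 170.4]
```

View pics/w3.png

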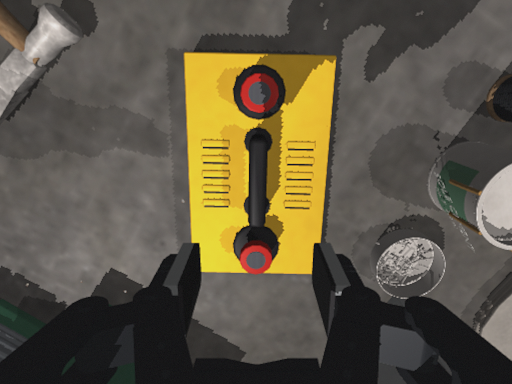

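Call:
apply_moves:
  deltas:
    - [[0, 0, 0.01, 0.6, 0.05, 3, 0], [0, 0, 0.01, 1.3, 0.1, 6.5, -0.1], [0, 0, 0.01, 1.3, 0.1, 10, -0.1], [0, 0, 0.01, 1.3, 0.1, 11.3, -0.1], [0, 0, 0.01, 1.3, 0.1, 11.3, -0.1], [0, 0, 0.01, 1.3, 0.1, 11.3, -0.1], [0, 0, 0.01, 1.3, 0.1, 11.3, -1], [0, 0, 0.01, 1.3, 0.1, 11.3, -1], [0, 0, 0.01, 1.3, 0.1, 11.3, -1], [0, 0, 0.01, 1.3, 0.1, 11.3, -1], [0, 0, 0.01, 1.3, 0.1, 11.3, -1]]
  squeeze: 100

```text
time: 6.95
position: [561.1, 44.1, 59.6]
eef_rot: [[-0.49, 0.871, 0.001], [0.871, 0.49, -0.001], [-0.001, 0.001, -1.0]]
contact_force: [-1.9, -1.7, 7.3]
finger_gap: 11.2
gripper_force: 98.4
```

Call:
apply_moves:
  deltas:
    - [[0, 0, 0, 0, 0, -1, -1], [0, 0, 0, 0, 0, -3, -1], [0, 0, 0, 0, 0, -6, -1], [0, 0, 0, 0, 0, -9, -1], [0, 0, -0.05, -1, -0.6, -12, -1], [0, 0, -0.15, -3.5, -2, -14, -1], [0, 0, -0.25, -6, -3.5, -14, -1], [0, 0, -0.35, -8.5, -4.9, -14, -1], [0, 0, -0.45, -11, -6.3, -14, -1], [0, 0, -0.55, -13.5, -7.8, -14, -1], [0, 0, -0.65, -16, -9.2, -14, -1], [0, 0, -0.75, -18.5, -10.6, -14, -1], [0, 0, -0.83, -21, -12.1, -14, -1], [0, 0, -0.88, -23, -13.2, -14, -1], [0, 0, -0.916, -23.6, -13.6, -14, -1], [0, 0, -0.916, -23.6, -13.6, -14, -1], [0, 0, -0.916, -23.6, -13.6, -14, -1], [0, 0, -0.916, -23.6, -13.6, -14, -1]]

```text
time: 8.45
position: [557.6, -225.7, 197.9]
eef_rot: [[-0.99, 0.139, -0.001], [0.139, 0.99, 0.002], [0.001, 0.002, -1.0]]
contact_force: [0.3, 0.9, -8.6]
finger_gap: 11.3
gripper_force: 98.7
```

Run:
```python
from red import *
zz=get_obs()['position'][2]-59.6
im,m=reds('w4',(53+zz,))
t=get_image('top');s=get_image('scene')
c=np.hstack([cv2.resize(im,(400,300)),cv2.resize(s[120:270,200:400],(400,300))])
d=np.hstack([cv2.resize(t[130:310,250:450],(333,300)),np.zeros((300,467,3),'uint8')])
cv2.imwrite('pics/d.png',np.vstack([c,d])[:,:,::-1]);cv2.imwrite('pics/t4.png',t[:,:,::-1])
o=get_obs();print(o['time'],o['position'],o['contact_force'],o['eef_rot'])
```

```text
8.45 [ 557.6 -225.7  197.9] 11.347581836186974 0.9574309310076435
[ 222   97   70   71 2449] [256.4 130.8] [ 497.9 -216.6  191.3]
[247 356  18   8 110] [255.4 359.4] [ 599.1 -231.   191.3]
8.6 [ 558.4 -225.6  198.4] [ 0.6  0.4 -7.9] [[-1.   0.1 -0. ]
 [ 0.1  1.   0. ]
 [ 0.   0.  -1. ]]
```

View pics/d.png

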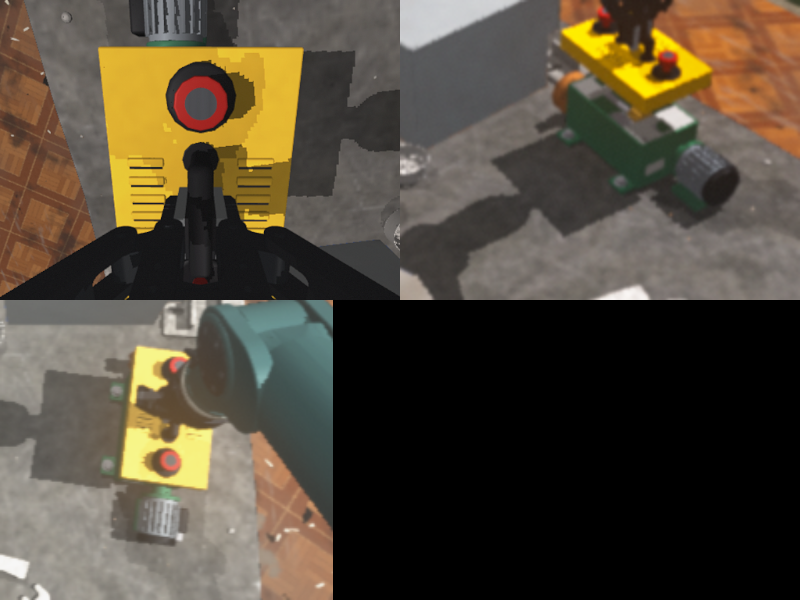

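The guard hangs level over the case, roughly in line, with both pins up. I'll cross-check the guard's position in the top camera, which also measured the case.

Run:
```python
from h import *
np.set_printoptions(precision=1,suppress=True)
T=camera_model('top');im=cv2.imread('pics/t4.png')
hsv=cv2.cvtColor(im,cv2.COLOR_BGR2HSV);k=(((hsv[...,0]<8)|(hsv[...,0]>172))&(hsv[...,1]>130)&(hsv[...,2]>60)).astype('uint8');k[:,:300]=0;k[:, 420:]=0
_,_,st,ce=cv2.connectedComponentsWithStats(k)
for s,c in zip(st[1:],ce[1:]):
  if s[4]>15: u=(s[0]+s[2]/2-.5,s[1]+s[3]/2-.5);print(s,c,atz(T,u,191.5))
# yellow bottom edge corners (top face at z=27+138.6=165.6): low end of guard
y=((hsv[...,0]>18)&(hsv[...,0]<35)&(hsv[...,1]>120)).astype('uint8');y[:,:300]=0;y[:,420:]=0
h=cv2.findContours(y,0,1)[0];h=max(h,key=cv2.contourArea)
ap=cv2.approxPolyDP(cv2.convexHull(h),3,True)[:,0]
for q in ap: print(q,atz(T,q,165.6))
o=get_obs();print(delta((557.5,-229,198),81.8,o))
# initial: holes by darkness in top0
```

```text
[352 165  10   9  37] [354.5 168.4] [ 619.9 -231.7  191.5]
[346 220  12  13  71] [351.3 226.2] [ 497.  -215.7  191.5]
[332 158] [ 652.1 -184.7  165.6]
[353 163] [ 640.5 -231.2  165.6]
[376 207] [ 541.1 -276.8  165.6]
[373 243] [ 463.3 -266.   165.6]
[322 236] [ 477.6 -157.6  165.6]
(array([ 0., -0.,  0.]), array([ 0. , -0.3,  0. ]))
```

Call:
apply_moves:
  deltas:
    - [[0, 0, 0, 0, -0.42, 1, -1], [0, 0, 0, 0, -0.42, 2, -1], [0, 0, 0, 0, -0.42, 3, -1], [0, 0, 0, 0, -0.42, 4, -1], [0, 0, 0, 0, -0.42, 5, -1], [0, 0, 0, 0, -0.42, 5.3, -1], [0, 0, 0, 0, -0.42, 5.3, -1], [0, 0, 0, 0, -0.42, 5.3, -1], [0, 0, 0, 0, -0.42, 5.3, -1]]

```text
time: 9.35
position: [558.4, -231.7, 145.7]
eef_rot: [[-0.99, 0.14, 0.001], [0.14, 0.99, -0.0], [-0.001, 0.0, -1.0]]
contact_force: [0.3, 0.2, -8.3]
finger_gap: 10.7
gripper_force: 98.6
```

Run:
```python
from h import *
s=get_image('scene');t=get_image('top');o=get_obs();print(o['time'],o['position'],o['contact_force'])
c=np.hstack([cv2.resize(s[130:250,260:390],(433,400),interpolation=cv2.INTER_CUBIC),cv2.resize(t[145:275,300:415],(354,400),interpolation=cv2.INTER_CUBIC)])
cv2.imwrite('pics/e.png',c[:,:,::-1])
```

```text
9.45 [ 558.38624202 -231.82669198  145.96440586] [ 0.4099389   0.03141122 -8.76774671]
```

View pics/e.png

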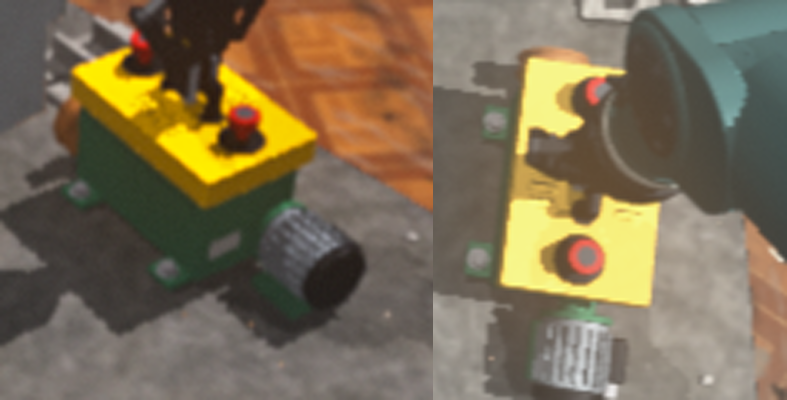

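Guard is poised just above the rim and looks centred; a small y correction and a slow descent follow.

Call:
apply_moves:
  deltas:
    - [[0, 0, 0, 0, 0.17, 0.2, -1], [0, 0, 0, 0, 0.17, 0.5, -1], [0, 0, 0, 0, 0.17, 0.8, -1], [0, 0, 0, 0, 0.17, 1.1, -1], [0, 0, 0, 0, 0.17, 1.4, -1], [0, 0, 0, 0, 0.17, 1.7, -1], [0, 0, 0, 0, 0.17, 1.7, -1]]

```text
time: 10.03
position: [557.4, -230.1, 127.4]
eef_rot: [[-0.99, 0.14, -0.001], [0.14, 0.99, 0.0], [0.002, 0.0, -1.0]]
contact_force: [-0.3, -0.3, -8.7]
finger_gap: 11.2
gripper_force: 98.6
```

Call:
apply_moves:
  deltas:
    - [[0, 0, 0, 0, 0, 0.3, -1], [0, 0, 0, 0, 0, 0.6, -1], [0, 0, 0, 0, 0, 0.9, -1], [0, 0, 0, 0, 0, 1.2, -1], [0, 0, 0, 0, 0, 1.3, -1], [0, 0, 0, 0, 0, 1.3, -1]]

```text
time: 10.53
position: [558.0, -230.1, 115.7]
eef_rot: [[-0.99, 0.14, -0.0], [0.14, 0.99, -0.001], [0.0, -0.001, -1.0]]
contact_force: [-1.2, 0.4, -2.6]
finger_gap: 10.9
gripper_force: 99.4
```

Call:
apply_moves:
  deltas:
    - [[0, 0, 0, 0, 0, 0, -0.3], [0, 0, 0, 0, 0, 0, 0], [0, 0, 0, 0, 0, 0, 0], [0, 0, 0, 0, 0, 0, 0], [0, 0, 0, 0, 0, -2, 0], [0, 0, 0, 0, 0, -5, 0], [0, 0, 0, 0, 0, -8, -1], [0, 0, 0, 0, 0, -11, -1], [0, 0, 0, 0, 0, -11, -1], [0, 0, 0, 0, 0, -11, -1], [0, 0, 0, 0, 0, -11, -1]]
  squeeze: 60

```text
time: 11.45
position: [557.7, -230.2, 225.2]
eef_rot: [[-0.99, 0.14, -0.0], [0.14, 0.99, -0.0], [0.0, -0.0, -1.0]]
contact_force: [-0.4, -0.2, -0.2]
finger_gap: 0.3
gripper_force: 0.0
```

Run:
```python
from red import *
im,m=reds('w5',(109,))
T=camera_model('top');t=get_image('top')
o=get_obs();print(o['time'],o['position'],o['contact_force'],o['finger_gap'])
c=np.hstack([cv2.resize(im,(400,300)),cv2.resize(t[145:275,285:415],(400,400),interpolation=cv2.INTER_CUBIC)[:300]])
cv2.imwrite('pics/f.png',c[:,:,::-1])
```

```text
11.45 [ 557.7 -230.2  225.2] 0.26873478879788276 1.2682313840191275
[238  93  38  40 748] [256.9 112.1] [ 498.4 -221.   109. ]
11.55 [ 557.  -230.1  224. ] [-0.3  0.5 -1.7] 0.1416249292704065
```

View pics/f.png

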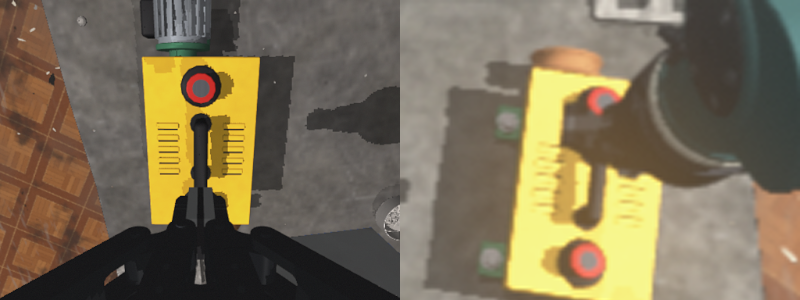

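Guard looks seated, with both pins up. I'll press lightly on the handle bar to confirm it is fully down.

Call:
apply_moves:
  deltas:
    - [[0, 0, 0, 0, 0, 3, -1], [0, 0, 0, 0, 0, 6, -1], [0, 0, 0, 0, 0, 7.8, -1], [0, 0, 0, 0, 0, 8.0, -1], [0, 0, 0, 0, 0, 8.2, -1], [0, 0, 0, 0, 0, 8.4, -1], [0, 0, 0, 0, 0, 8.6, -1], [0, 0, 0, 0, 0, 8.6, -1]]

```text
time: 12.22
position: [557.6, -229.6, 141.1]
eef_rot: [[-0.99, 0.14, -0.002], [0.14, 0.99, -0.001], [0.001, -0.001, -1.0]]
contact_force: [-4.6, 1.4, 9.7]
finger_gap: 0.3
gripper_force: 5.0
```

Call:
apply_moves:
  deltas:
    - [[0, 0, 0, 0, 0, -3, -1], [0, 0, 0, 3, 0, -3, -1], [0, 0, 0, 6.1, 0, -3, -1], [0, 0, 0, 6.1, 0, -3, -1], [0, 0, 0, 6.1, 0, -1, -1], [0, 0, 0, 6.1, 0, 0.2, -1], [0, 0, 0, 6.1, 0, 0.5, -1], [0, 0, 0, 6.1, 0, 0.8, -1], [0, 0, 0, 6.1, 0, 1.1, -1], [0, 0, 0, 6.1, 0, 1.4, -1], [0, 0, 0, 6.1, 0, 1.7, -1], [0, 0, 0, 6.1, 0, 1.9, -1], [0, 0, 0, 6.1, 0, 1.9, -1]]

```text
time: 13.3
position: [497.6, -221.5, 122.0]
eef_rot: [[-0.99, 0.14, -0.001], [0.14, 0.99, -0.002], [0.001, -0.002, -1.0]]
contact_force: [-5.3, 0.2, 17.2]
finger_gap: -0.0
gripper_force: 8.7
```

Call:
apply_moves:
  deltas:
    - [[0, 0, 0, 0, 0, -3, -1], [0, 0, 0, 0, 0, -5, -1], [0, 0, 0, -3.5, 0, -5, -1], [0, 0, 0, -7, 0, -5, -1], [0, 0, 0, -10.5, 0, -5, -1], [0, 0, 0, -12.4, 0, -5, -1], [0, 0, 0, -12.4, 0, -5, -1], [0, 0, 0, -12.4, 0, -3, -1], [0, 0, 0, -12.4, 0, -1.6, -1], [0, 0, 0, -12.4, 0, -1.3, -1], [0, 0, 0, -12.4, 0, -1, -1], [0, 0, 0, -12.4, 0, -0.7, -1], [0, 0, 0, -12.4, 0, -0.4, -1], [0, 0, 0, -12.4, 0, -0.1, -1], [0, 0, 0, -12.4, 0, 0, -1], [0, 0, 0, -12.4, 0, 0, -1]]

```text
time: 14.63
position: [619.8, -238.8, 122.1]
eef_rot: [[-0.99, 0.14, -0.001], [0.14, 0.99, -0.001], [0.001, -0.001, -1.0]]
contact_force: [-5.1, 1.0, 10.7]
finger_gap: 0.1
gripper_force: 5.9
```

Call:
apply_moves:
  deltas:
    - [[0, 0, 0, 0, 0, -3, -1], [0, 0, 0, 0, 0, -6, -1], [0, 0, 0, -3, 0, -10, -1], [0, 0, 0, -6, 0, -14, -1], [0, 0, 0, -6, 0, -16, -1], [0, 0, 0, -6, 0, -16, -1], [0, 0, 0, -6, 0, -16, -1]]

```text
time: 15.22
position: [682.3, -247.4, 283.4]
eef_rot: [[-0.99, 0.141, 0.007], [0.141, 0.99, -0.001], [-0.007, -0.0, -1.0]]
contact_force: [-0.3, 0.0, -1.6]
finger_gap: 0.5
gripper_force: 0.0
```

Run:
```python
from red import *
im,m=reds('w6',(97,))
s=get_image('scene');o=get_obs();print(o['time'],o['position'],o['contact_force'])
c=np.hstack([cv2.resize(im,(400,300)),cv2.resize(s[130:250,250:400],(375,300),interpolation=cv2.INTER_CUBIC)])
cv2.imwrite('pics/g.png',c[:,:,::-1])
```

```text
15.2167 [ 682.3 -247.4  283.4] 0.5339591091396094 5.149480227457413
[241  89  30  30 462] [255.6 103.3] [ 621.3 -238.7   97. ]
15.3167 [ 678.9 -247.6  279.3] [-0.1  0.1 -1.1]
```

View pics/g.png

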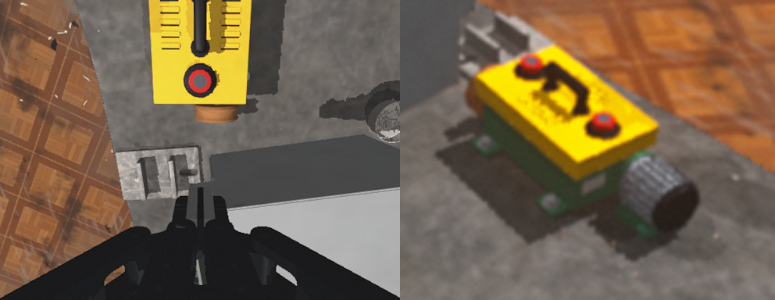

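The guard sits flat on the case, and both red heads are down against their collars. The arm is clear, so I'm handing in.

```bash
python3 -c "
from bench import *
print(close_job())"
```

```text
the job is handed in; nothing more can be done
None
```

The job is handed in: pin a was pulled up, the guard seated on the case with both pins up, then both pins pushed home and the arm backed clear. The final picture and contact heights agree with this, but no verdict came back; the clock read 15.3 s of the 64 s allowed.

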